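Glue pot from behind the feeder mugs

TASK

The glue pot has ended up behind the three finished feeder mugs on the steel tray: lift the mugs out of the way into the grey side tray, all three of them, then take the glue pot out and stand it in the middle of the green drip dish, and put every mug back in the middle of the coaster of its own colour. Set everything down upright without dropping or tipping it, and leave the jar of twigs where it stands.

Things in the scene. Friction and masses are not known exactly. Their poses are not given: they have to be found in the camera images.
- mug_red: White mug with red rim, band and handle, 78 mm across, 95 mm high, filled to the brim with hard set seed fat (closed on top), about 0.42 kg. An upright wooden twig 13 mm thick is fixed in its middle, from 95 to 172 mm above the mug's foot: grip it there. Origin: centre of the underside, z up; the handle points to -x, reaching 65 mm from the axis. Starts on the red coaster.
- mug_blue: White mug with blue rim, band and handle, 78 mm across, 95 mm high, filled to the brim with hard set seed fat (closed on top), about 0.42 kg. An upright wooden twig 13 mm thick is fixed in its middle, from 95 to 172 mm above the mug's foot: grip it there. Origin: centre of the underside, z up; the handle points to -x, reaching 65 mm from the axis. Starts on the blue coaster.
- mug_yellow: White mug with yellow rim, band and handle, 78 mm across, 95 mm high, filled to the brim with hard set seed fat (closed on top), about 0.42 kg. An upright wooden twig 13 mm thick is fixed in its middle, from 95 to 172 mm above the mug's foot: grip it there. Origin: centre of the underside, z up; the handle points to -x, reaching 65 mm from the axis. Starts on the yellow coaster.
- coaster_red: Round red coaster, 94 mm across, 4 mm thick, stuck to the steel tray; place of the red mug. Origin: centre of its underside, 4 mm above the bench; x points to the tray's far edge, square to its rail, y along the rail. One coaster lies 85 mm in front of the pot, the others 100 mm to its sides and 33 mm to the front, within about 12 mm; which colour lies where changes.
- coaster_blue: Round blue coaster, 94 mm across, 4 mm thick, stuck to the steel tray; place of the blue mug. Origin: centre of its underside, 4 mm above the bench; x points to the tray's far edge, square to its rail, y along the rail. One coaster lies 85 mm in front of the pot, the others 100 mm to its sides and 33 mm to the front, within about 12 mm; which colour lies where changes.
- coaster_yellow: Round yellow coaster, 94 mm across, 4 mm thick, stuck to the steel tray; place of the yellow mug. Origin: centre of its underside, 4 mm above the bench; x points to the tray's far edge, square to its rail, y along the rail. One coaster lies 85 mm in front of the pot, the others 100 mm to its sides and 33 mm to the front, within about 12 mm; which colour lies where changes.
- glue_pot: Squat closed white glue pot, orange cap, 58 mm across, 40 mm high, 0.11 kg. Origin: centre of the underside. Starts on the steel tray's 4 mm floor (rim 10 mm high). About 63 mm beyond it runs the tray's rail, an 18 mm tube, top 133 mm above the bench, on posts 145 mm to either side: with the mugs gone, grip it from above, fingers at its two sides, closing along the rail (coasters' y).
- drip_dish: Shallow round green drip dish, fixed to the bench, 100 mm across, rim 7 mm high, inside 88 mm across at its floor, floor 3 mm thick. Origin: centre of the underside, on the bench.
- side_tray: Empty grey side tray with a black rubber floor, fixed to the bench, 400 mm (its x) by 140 mm (its y), walls 4 mm thick and 14 mm high, floor 4 mm thick. Origin: centre of the underside, on the bench. It has room for three mugs in a row along x, 115 mm apart.
- twig_jar: Bystander: terracotta jar with a bunch of seven dark twigs, jar 66 mm across and 70 mm high, twigs up to 132 mm high, standing loose on the bench. Origin: centre of the underside.

How it is judged:
By the outcome, as a careful person would: the job done as asked, in the order asked, and still so for the second after the job is handed in, with the robot touching nothing.
It also fails if it takes over 144 s, if anything falls off the work surface, if the arm or the gripper's body presses on something with over 40 N, if the wrist force passes 120 N, or if a joint passes its speed limit or range.

ROBOT

A 6-joint arm with a two-finger parallel gripper is mounted at the origin on the work surface. World frame = base frame: x ahead of the robot, y to its left, z up, the work surface at z = 0. Lengths are in mm, angles in rad, forces in N, time in s.
With the tool pointing down it reaches from about 275 to 750 mm from the base axis. Payload 10.2 kg.
Tool frame: the origin (TCP) lies midway between the tips of the shut fingers; the grasp point (between the pads) lies 19 mm behind it (ctrl.grasp_offset is the distance from the TCP to the grasp point, in mm); z points along the fingers, y is the line along which they close (so a half turn about z gives the same grasp; the last joint's range is limited). The gripper opens to 85 mm and grips with 20 to 120 N. Pads are 22 mm wide; open, the fingers measure 114 mm over their backs; the gripper's body (76 mm by 85 mm) begins 54 mm behind the grasp point. The pads swing forward as they close: fully open they stand 13 mm farther back than shut.
Start: joints at [-1.421, 0.313, 1.498, -0, 1.331, -0.223], TCP at [191.206, -488.949, 231.294] pointing down, gripper open.
Joint ranges: [-2.94, 2.94], [-0.97, 2.17], [0.19, 2.56], [-1.23, 4.37], [0.02, 3.11], [-2.88, 2.88]. Speed limits (rad/s): [2.39, 2.39, 3.01, 3.14, 3.14, 3.14].

INTERFACE

Orientations are given as a unit quaternion [w, x, y, z].
In Python, from rig import ctrl, viewer, models gives the robot as it stands. The module is installed in compiled form; this text tells all that it offers.
- The arm moves only by the shell command python3 -m pendant 'ROWS' [OPENING] [FORCE]. ROWS is text: rows parted by semicolons, each of 4 numbers parted by spaces: the shift along the tool's x, y, z in m, then the turn about the tool's z in rad. In form: x y z yaw; .... A call has 1 to 10 rows; each row shifts and turns the commanded pose from where the row before left it, along the tool's axes as they then stand; what a row does not reach is not made up. A row lasts 1/8 s, in which the tool goes at most 62.5 mm and 10.7 degrees, less where a joint would pass 70% of its speed; a pose out of reach is approached as far as the arm can. A call is refused whole if a number of a shift passes 0.0625 or a number of a turn 0.188, either way. A call with a gripper value outside its range is refused whole. OPENING is the opening, from 0 (shut) to 1 (fully open), set as the call begins (- or left out, the last holds). The fingers move at their own pace and stop on an object; FORCE is the grip in N (left out, the last holds). Time passes only in rows, so rows that do not move let the fingers close. It gives the time, the measured TCP pose, the force, the opening and the grip force at its end, in the units of the state.
- ctrl.sense(): the state, without advancing time (a new reading comes with each control period).
- viewer.capture(name): name is "side" or "top"; returns a dict with "color" (480x640x3 uint8, red, green, blue), "vertical_fov" (degrees; the focal length in pixels is half the picture's height over the tangent of half this angle, whatever the lens; pixels are square), "cx", "cy" (the principal point, pixels), "pose" (4x4, takes a point from camera to world coordinates). Camera axes: x right, y down, z forward; pixel columns grow to the right and rows downward; lengths in mm; the calibration is good to about 2 mm. A picture is of the moment at which its call begins. There is no depth.
- ctrl.finish_job(): hands the job in; it is judged then, once.
Trained networks look in the newest picture that a camera, given by its name, has taken for a name from the list of things; names that differ only in an ending like _2 or _b are one class to them, and where a whole thing is asked for, a point or a joint stands for the part that bears it (a point fixed in the world has none). Each returns a list of dicts, best first, with "p" (0 to 1); they miss things now and then, are a little off and sometimes report something else, mostly with a low value. They report only what shows in the picture. A call takes as long as a camera call.
- models.boxes_of(camera, query): "at" ([x, y, z] in mm, in world coordinates, good to about 4 mm: the middle of the surface that is visible of it).
The state is a dict: "time_s": time; "joints": joint angles; "dq": joint speeds; "tau": joint torques, N m; "eef_pos": TCP position; "ee_rot": TCP orientation; "force": force on the tool from outside, world axes, zero at the start; "wrist_torque": the same for the moment, N m; "grip_width": opening from 0.0 (shut) to 1.0 (fully open); "grip_force": force on a finger pad.
Only numpy, scipy, OpenCV 4.12 (cv2) and the standard library are available. Lean on these libraries where they do the work, as an engineer would, in place of code of your own. Each camera call takes 0.05 s, during which the arm holds its last target. There are 200 camera calls.

## Working session

There is one attempt and no reset: what is moved stays moved. The work goes in short steps, Python scripts to look and compute and a shell command to move; the robot and the scene stay as the last step left them, time stands still between calls to the robot, and variables do not carry over. Pictures are saved under pics/ and viewed, at most 14 in all, crops included, and the job is handed in when it is done.

```bash
mkdir -p pics; python3 - <<'E'
from rig import ctrl, viewer, models
import cv2, numpy as np
for c in("top","side"):
    r=viewer.capture(c); cv2.imwrite(f"pics/{c}0.png",r["color"][:,:,::-1])
    print(c,r["vertical_fov"],r["cx"],r["cy"],np.round(r["pose"],3).tolist())
    for q in "mug_red mug_blue mug_yellow coaster_red coaster_blue coaster_yellow glue_pot drip_dish side_tray twig_jar".split():
        print(q,[(round(d["p"],2),np.round(d["at"]).tolist()) for d in models.boxes_of(c,q)][:3])
s=ctrl.sense(); print(s, ctrl.grasp_offset)
E
```

```text
top 54.98014300395451 324.1468914135603 238.5932773295822 [[0.012, -0.981, 0.196, 383.612], [-1.0, -0.017, -0.025, 5.343], [0.028, -0.196, -0.98, 797.553], [0.0, 0.0, 0.0, 1.0]]
mug_red [(0.68, [518.0, -198.0, 104.0])]
mug_blue [(0.63, [566.0, -310.0, 104.0]), (0.38, [446.0, 131.0, -1.0])]
mug_yellow [(0.7, [569.0, -99.0, 105.0])]
coaster_red [(0.52, [510.0, -179.0, 4.0])]
coaster_blue [(0.6, [542.0, -288.0, 8.0])]
coaster_yellow [(0.72, [554.0, -98.0, 9.0])]
glue_pot [(0.69, [608.0, -199.0, 44.0])]
drip_dish [(0.9, [449.0, 134.0, 1.0]), (0.36, [490.0, 303.0, 6.0])]
side_tray [(0.76, [490.0, 303.0, 3.0])]
twig_jar [(0.59, [596.0, 136.0, 70.0])]
side 52.34515271015044 316.6313199667147 243.68740394113934 [[0.98, -0.104, 0.169, 396.718], [-0.198, -0.558, 0.806, -772.661], [0.011, -0.823, -0.567, 614.192], [0.0, 0.0, 0.0, 1.0]]
mug_red [(0.81, [520.0, -231.0, 87.0])]
mug_blue [(0.83, [567.0, -332.0, 97.0])]
mug_yellow [(0.7, [581.0, -131.0, 102.0])]
coaster_red [(0.6, [509.0, -243.0, 11.0])]
coaster_blue [(0.58, [552.0, -342.0, 8.0])]
coaster_yellow [(0.64, [565.0, -336.0, 98.0]), (0.54
[... 216 characters left out ...]
y([-1.42142931e+00,  3.12863650e-01,  1.49770503e+00,  2.51574957e-06,
        1.33100348e+00, -2.23412457e-01]), 'dq': array([-9.08813460e-05, -2.34628657e-05,  1.21954118e-03, -6.17347679e-04,
       -2.35838485e-04, -1.09165397e-03]), 'tau': array([-9.39068595e-04, -4.12175703e+01, -2.59899008e+01, -2.85503966e-04,
        4.63107517e-04, -8.20516135e-07]), 'eef_pos': array([ 191.19134306, -488.95105994,  231.31089095]), 'ee_rot': array([1.02844400e-05, 9.82679720e-01, 1.85312082e-01, 8.41792380e-07]), 'force': array([0.00995936, 0.54433054, 0.1640909 ]), 'wrist_torque': array([ 0.01363647, -0.06616273,  0.0821727 ]), 'grip_force': 0.0, 'grip_width': 1.0015370582822218} 18.700000000000003
```

View pics/top0.png

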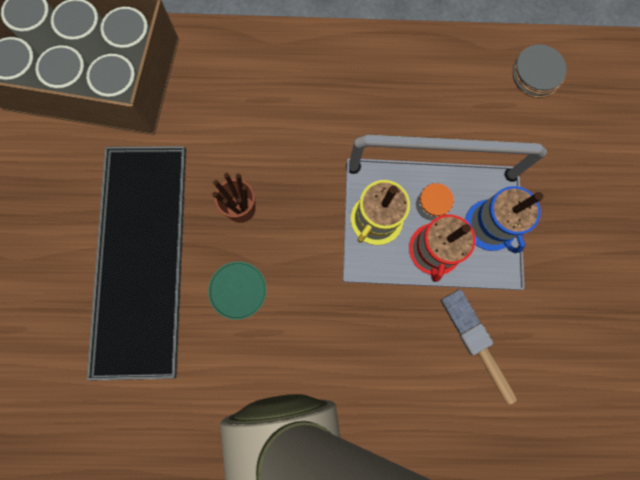

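View pics/side0.png

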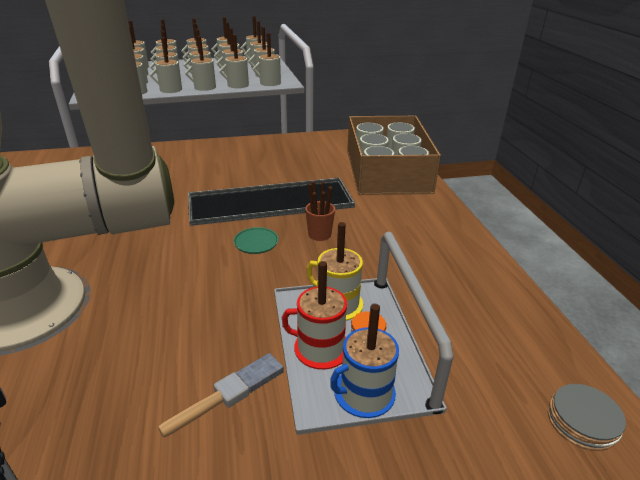

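The top view has the yellow mug at (385,205), red at (450,240), blue at (515,210) and the orange pot cap at (437,200). The dish is at (238,290), the side tray at (140,260) and the jar at (235,195). I'll fit the geometry with both cameras.

```bash
cat > h.py <<'E'
import cv2, numpy as np
from rig import ctrl, viewer, models
from scipy.optimize import minimize
HUE={"red":(174,6),"blue":(105,125),"yellow":(24,34),"orange":(7,16),"green":(65,90)}
def shot(c,save=None):
    r=viewer.capture(c); im=cv2.cvtColor(r["color"],cv2.COLOR_RGB2BGR)
    if save: cv2.imwrite(f"pics/{save}.png",im)
    r["im"]=im; r["f"]=240/np.tan(np.radians(r["vertical_fov"]/2)); return r
def proj(r,P):
    P=np.asarray(P,float); T=np.linalg.inv(r["pose"]); q=P@T[:3,:3].T+T[:3,3]
    return np.c_[r["f"]*q[:,0]/q[:,2]+r["cx"],r["f"]*q[:,1]/q[:,2]+r["cy"]]
def toplane(r,uv,z):
    uv=np.atleast_2d(uv).astype(float); d=np.c_[(uv[:,0]-r["cx"])/r["f"],(uv[:,1]-r["cy"])/r["f"],np.ones(len(uv))]@r["pose"][:3,:3].T
    o=r["pose"][:3,3]; return (o+d*((z-o[2])/d[:,2])[:,None])[:,:2]
def mask(r,col,s=110,v=60):
    h=cv2.cvtColor(r["im"],cv2.COLOR_BGR2HSV); a,b=HUE[col]; H=h[...,0]
    m=((H>=a)|(H<=b)) if a>b else ((H>=a)&(H<=b))
    return cv2.GaussianBlur((m&(h[...,1]>s)&(h[...,2]>v)).astype(np.float32),(3,3),0)
def circ(x,y,z,rad,n=90):
    t=np.linspace(0,2*np.pi,n,endpoint=False); return np.c_[x+rad*np.cos(t),y+rad*np.sin(t),np.full(n,z)]
def fit(rs,col,x,y,z,inn,out,span=14,**k):
    """centre of a ring: colour on radii inn, none on radii out; summed over views"""
    best=[]
    ms=[(r,mask(r,col,**k)) for r in rs]
    def sc(x,y):
        t=0
        for r,m in ms:
            for rad,sg in [(a,1) for a in inn]+[(a,-1) for a in out]:
                p=proj(r,circ(x,y,z,rad)).astype(np.float32)
                t+=sg*cv2.remap(m,p[None,:,0],p[None,:,1],cv2.INTER_LINEAR).mean()
        return t
    for st in (3,1,.5):
        g=[(sc(x+i*st,y+j*st),x+i*st,y+j*st) for i in range(-5,6) for j in range(-5,6)]
        s,x,y=max(g)
    return round(x,1),round(y,1),round(float(s),2)
E
python3 - <<'E'
from h import *
t=shot("top");s=shot("side")
G={"red":(518,-198),"blue":(566,-310),"yellow":(569,-99)}
for c,(x,y) in G.items():
    for n,v in (("t",[t]),("s",[s]),("ts",[t,s])):
        print(c,n,"rim",fit(v,c,x,y,103,(36.5,38),(41,43)),"coaster",fit(v,c,x,y,8,(42,44,45.5),(48.5,50)))
for n,v in (("t",[t]),("s",[s])):
    m=mask(v[0],"orange",150); print("cap",n,toplane(v[0],[np.mean(np.nonzero(m>.5)[::-1],1)],44))
    print("dish",n,fit(v,"green",450,132,7,(46,48),(52,54),s=60,v=30))
# rail posts/tray edges from top view picks
print("tray corners",toplane(t,[(106,149),(186,148),(175,378),(90,379)],14).round())
print("rail ends",toplane(t,[(368,143),(535,148)],124).round(), "steel corners",toplane(t,[(347,160),(521,165),(523,289),(344,281)],10).round())
E
```

```text
red t rim (526.0, -206.5, 1.33) coaster (527.0, -209.0, 1.54)
red s rim (525.0, -206.0, 0.74) coaster (525.0, -211.5, 1.29)
red ts rim (525.5, -206.5, 2.03) coaster (526.0, -210.0, 2.63)
blue t rim (574.0, -312.0, 1.23) coaster (572.5, -310.5, 1.23)
blue s rim (573.0, -313.0, 0.86) coaster (571.0, -312.0, 1.58)
blue ts rim (573.5, -312.5, 1.98) coaster (572.0, -311.0, 2.69)
yellow t rim (579.5, -106.0, 1.38) coaster (580.0, -107.5, 1.6)
yellow s rim (574.5, -114.5, 0.38) coaster (578.0, -107.5, 0.69)
yellow ts rim (579.5, -105.5, 1.75) coaster (579.0, -107.0, 2.25)
cap t [[ 604.81784291 -135.89651888]]
dish t (450.5, 132.5, 1.57)
cap s [[ 505.76757051 -211.20621437]]
dish s (448.5, 131.0, 1.37)
tray corners [[696. 375.]
 [701. 234.]
 [306. 224.]
 [303. 360.]]
rail ends [[ 671.  -78.]
 [ 669. -342.]] steel corners [[ 687.  -54.]
 [ 684. -372.]
 [ 459. -359.]
 [ 468.  -50.]]
```

```bash
python3 -m pendant '0 0 0 0.124; 0 0 0 0.124; 0 0 0 0.12476; 0 0 0 0' 0.6 60; python3 -m pendant '0.0388 -0.0383 0 0;0.0388 -0.0383 0 0;0.0388 -0.0383 0 0;0.0388 -0.0383 0 0;0.0388 -0.0383 0 0;0.0388 -0.0383 0 0;0.0388 -0.0383 0 0;0.0388 -0.0383 0 0;0.0388 -0.0383 0 0;0.0388 -0.0383 0 0'; python3 -m pendant '0 0 0 0; 0 0 0 0; 0 0 0 0'
```

```text
time_s: 1.7
eef_pos: [191.2, -489.0, 231.3]
ee_rot: [-0.0, 1.0, 0.001, -0.0]
force: [-0.1, -0.3, -0.2]
grip_width: 0.6
grip_force: 0.0
time_s: 2.95
eef_pos: [580.3, -104.5, 231.4]
ee_rot: [0.0, 1.0, 0.002, 0.0]
force: [0.4, -1.5, -0.2]
grip_width: 0.603
grip_force: 0.0
time_s: 3.32
eef_pos: [578.7, -106.9, 231.5]
ee_rot: [0.0, 1.0, -0.0, -0.0]
force: [0.5, -0.6, -0.8]
grip_width: 0.602
grip_force: 0.0
```

```bash
python3 -m pendant '0 0 0.025 0;0 0 0.03 0;0 0 0.03 0;0 0 0.02 0;0 0 0 0; 0 0 0 0'; python3 -m pendant '0 0 0 0;0 0 0 0;0 0 0 0;0 0 0 0;0 0 0 0' 0 60; python3 -m pendant '0 0 -0.01 0;0 0 -0.02 0;0 0 -0.02 0;0 0 -0.02 0;0 0 0 0'
```

```text
time_s: 4.08
eef_pos: [579.5, -106.6, 127.5]
ee_rot: [0.0, 1.0, -0.0, 0.001]
force: [0.2, 0.8, 0.5]
grip_width: 0.605
grip_force: 0.0
time_s: 4.7
eef_pos: [579.5, -106.3, 126.9]
ee_rot: [0.0, 1.0, -0.0, 0.001]
force: [-0.8, -1.9, 5.3]
grip_width: 0.14
grip_force: 58.7
time_s: 5.32
eef_pos: [579.5, -105.8, 197.0]
ee_rot: [0.0, 1.0, 0.0, 0.001]
force: [-0.1, -1.1, -4.7]
grip_width: 0.137
grip_force: 58.8
```

```bash
python3 - <<'E'
from h import *
s=shot("side","side1")
E
```

```text
(no output)
```

View pics/side1.png

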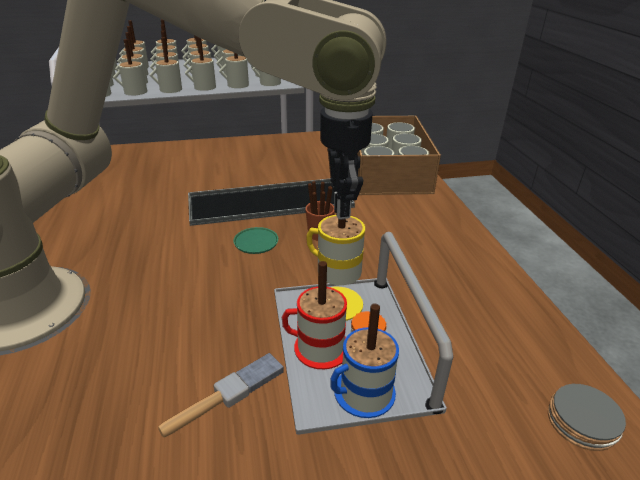

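The yellow mug hangs upright in the gripper at (342,250), clear of the others.

```bash
python3 -m pendant '-0.012 -0.0165 0 0;-0.024 -0.033 0 0;-0.024 -0.033 0 0;-0.024 -0.033 0 0;-0.024 -0.033 0 0;-0.012 -0.0345 0 0;0 -0.0345 0 0;0 -0.0345 0 0;0 -0.0345 0 0;0 -0.0345 0 0'; python3 -m pendant '0 -0.0345 0 0;0 -0.0265 0 0;0 -0.0245 0 0;0.02 0 0 0;0.031 0 0 0;0.031 0 0 0;0.031 0 0 0;0.025 0 0 0;0.018 0 0 0;0 0 0 0'; python3 -m pendant '0 0 0.02 0;0 0 0.02 0;0 0 0.015 0;0 0 0.01 0;0 0 0 0; 0 0 0 0'
```

```text
time_s: 6.62
eef_pos: [458.4, 216.2, 195.0]
ee_rot: [0.0, 1.0, 0.0, -0.001]
force: [0.6, -0.5, -5.0]
grip_width: 0.136
grip_force: 58.7
time_s: 7.88
eef_pos: [615.3, 300.1, 193.8]
ee_rot: [0.0, 1.0, -0.0, -0.002]
force: [-0.1, -0.2, -5.9]
grip_width: 0.132
grip_force: 58.9
time_s: 8.62
eef_pos: [615.5, 300.7, 132.1]
ee_rot: [-0.0, 1.0, 0.0, 0.001]
force: [-0.4, -0.1, -4.7]
grip_width: 0.135
grip_force: 59.0
```

```bash
python3 -m pendant '0 0 0.004 0;0 0 0.003 0;0 0 0.001 0;0 0 0 0;0 0 0 0'; python3 -c "
from h import *
shot('top','top1')"
```

```text
time_s: 9.25
eef_pos: [615.2, 300.6, 123.4]
ee_rot: [-0.0, 1.0, 0.0, 0.0]
force: [-0.6, -0.0, -6.2]
grip_width: 0.135
grip_force: 59.1
```

View pics/top1.png

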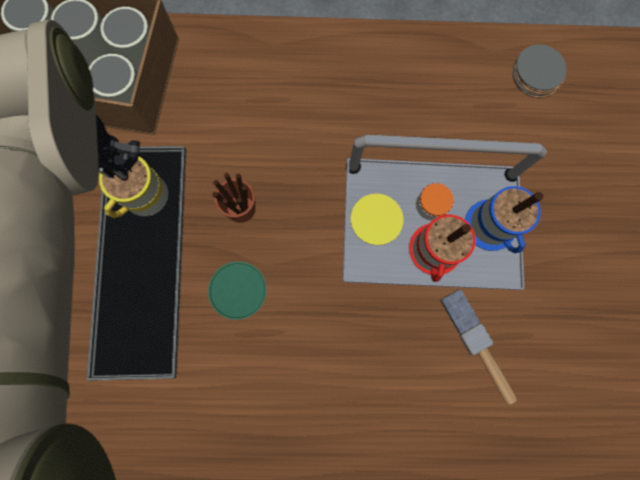

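The yellow mug is over the far end of the side tray, with its rim at (125,178) and well inside the walls. The yellow coaster shows fully at (377,219).

```bash
python3 -m pendant '0 0 0.001 0;0 0 0.0005 0;0 0 0 0;0 0 0 0'; python3 -m pendant '0 0 0.001 0;0 0 0 0;0 0 0 0'
```

```text
time_s: 9.8
eef_pos: [615.5, 300.6, 122.9]
ee_rot: [-0.0, 1.0, 0.0, 0.001]
force: [-2.8, -2.2, 5.5]
grip_width: 0.14
grip_force: 59.8
time_s: 10.18
eef_pos: [615.7, 300.6, 122.9]
ee_rot: [-0.0, 1.0, 0.0, 0.001]
force: [-3.8, -2.8, 10.8]
grip_width: 0.131
grip_force: 60.6
```

```bash
python3 -m pendant '0 0 0 0;0 0 0 0;0 0 -0.01 0;0 0 -0.03 0;0 0 -0.035 0;0 0 -0.035 0;0 0 0 0' 0.5; python3 -m pendant '-0.0075 0.02 0 0;-0.0075 0.0445 0 0;-0.0075 0.0445 0 0;-0.0075 0.0445 0 0;-0.0075 0.0445 0 0;-0.0075 0.0445 0 0;-0.0075 0.0445 0 0;-0.0075 0.0445 0 0;-0.0075 0.0445 0 0;-0.0075 0.0445 0 0'; python3 -m pendant '-0.0075 0.0445 0 0;-0.0075 0.042 0 0;0 0 0 0;0 0 0 0;0 0 0 0'; python3 -c "
from h import *
t=shot('top','top2'); s=shot('side')
for c,x,y in (('yellow',615,300),('blue',573,-312)):
  for v in ([t],[s],[t,s]): print(c,fit(v,c,x,y,103 if c=='blue' else 99,(36.5,38),(41,43)))
for v in ([t],[s],[t,s]): print('ycoaster',fit(v,'yellow',579,-107,8,(40,44,45.5),(48.5,50)))
for c in('top','side'): print([(round(d['p'],2),np.round(d['at']).tolist()) for d in models.boxes_of(c,'glue_pot')][:2])"
```

```text
time_s: 11.05
eef_pos: [616.1, 300.9, 234.6]
ee_rot: [-0.001, 1.0, 0.0, 0.003]
force: [-0.1, 0.5, 1.0]
grip_width: 0.503
grip_force: 0.0
time_s: 12.3
eef_pos: [539.5, -121.2, 230.2]
ee_rot: [-0.0, 1.0, 0.0, -0.0]
force: [-0.2, -0.5, -0.2]
grip_width: 0.504
grip_force: 0.0
time_s: 12.92
eef_pos: [525.4, -205.3, 230.7]
ee_rot: [-0.0, 1.0, 0.001, -0.0]
force: [1.3, 1.1, 0.3]
grip_width: 0.502
grip_force: 0.0
yellow (616.5, 301.0, 1.13)
yellow (609.0, 294.5, 0.15)
yellow (615.5, 301.0, 1.08)
blue (595.5, -289.5, 0.0)
blue (573.0, -313.0, 0.87)
blue (573.0, -313.0, 0.87)
ycoaster (579.0, -107.0, 2.56)
ycoaster (578.0, -106.5, 1.09)
ycoaster (579.0, -107.0, 3.63)
[(0.74, [604.0, -196.0, 45.0])]
[(0.56, [599.0, -203.0, 45.0])]
```

```bash
python3 -m pendant '0 0.001 0.025 0;0 0 0.03 0;0 0 0.03 0;0 0 0.019 0;0 0 0 0; 0 0 0 0'; python3 -m pendant '0 0 0 0;0 0 0 0;0 0 0 0;0 0 0 0;0 0 0 0' 0 60; python3 -m pendant '0 0 -0.01 0;0 0 -0.02 0;0 0 -0.02 0;0 0 -0.02 0;0 0 0 0'
```

```text
time_s: 13.88
eef_pos: [525.6, -207.6, 127.8]
ee_rot: [0.0, 1.0, 0.0, 0.001]
force: [-0.1, 1.3, -0.3]
grip_width: 0.503
grip_force: 0.0
time_s: 14.5
eef_pos: [525.5, -207.8, 127.6]
ee_rot: [0.0, 1.0, -0.0, 0.001]
force: [-1.5, -0.2, 5.4]
grip_width: 0.135
grip_force: 58.6
time_s: 15.12
eef_pos: [525.5, -207.5, 197.8]
ee_rot: [0.0, 1.0, 0.0, 0.001]
force: [0.2, -0.6, -4.4]
grip_width: 0.133
grip_force: 58.8
```

```bash
python3 -m pendant '-0.0125 -0.0175 0 0;-0.0145 -0.04 0 0;-0.0145 -0.04 0 0;-0.0145 -0.04 0 0;-0.0095 -0.04 0 0;0 -0.04 0 0;0 -0.04 0 0;0 -0.04 0 0;0 -0.04 0 0;0 -0.04 0 0'; python3 -m pendant '0 -0.04 0 0;0.01 -0.04 0 0;0.014 -0.027 0 0;0.014 -0.02 0 0;0 0 0 0;0 0 0 0;0 0 0 0'; python3 -m pendant '0 0 0.02 0;0 0 0.02 0;0 0 0.018 0;0 0 0.012 0;0 0 0.002 0; 0 0 0 0;0 0 0 0'
```

```text
time_s: 16.38
eef_pos: [458.9, 171.4, 195.7]
ee_rot: [0.0, 1.0, 0.0, -0.001]
force: [0.2, -0.5, -3.2]
grip_width: 0.133
grip_force: 58.8
time_s: 17.25
eef_pos: [497.4, 296.4, 196.6]
ee_rot: [0.0, 1.0, -0.0, -0.0]
force: [0.1, 0.1, -5.5]
grip_width: 0.135
grip_force: 58.9
time_s: 18.12
eef_pos: [498.0, 297.2, 125.5]
ee_rot: [-0.0, 1.0, 0.0, 0.001]
force: [0.8, -0.4, -5.1]
grip_width: 0.139
grip_force: 58.9
```

```bash
python3 -m pendant '0 0 0.001 0;0 0 0.001 0;0 0 0.0005 0;0 0 0 0;0 0 0 0'; python3 -m pendant '0 0 0.001 0;0 0 0 0;0 0 0 0'
```

```text
time_s: 18.75
eef_pos: [498.0, 297.2, 123.7]
ee_rot: [-0.0, 1.0, 0.0, 0.001]
force: [-3.0, -0.5, 4.8]
grip_width: 0.136
grip_force: 60.0
time_s: 19.12
eef_pos: [498.2, 297.3, 123.7]
ee_rot: [-0.0, 1.0, 0.0, 0.001]
force: [-4.7, -1.7, 13.4]
grip_width: 0.134
grip_force: 60.8
```

```bash
python3 -m pendant '0 0 0 0;0 0 0 0;0 0 -0.01 0;0 0 -0.03 0;0 0 -0.035 0;0 0 -0.035 0;0 0 0 0' 0.5; python3 -m pendant '0.0054 0.0288 0 0;0.0054 0.0447 0 0;0.0054 0.0447 0 0;0.0054 0.0447 0 0;0.0054 0.0447 0 0;0.0054 0.0447 0 0;0.0054 0.0447 0 0;0.0054 0.0447 0 0;0.0054 0.0447 0 0;0.0054 0.0447 0 0'; python3 -m pendant '0.0054 0.0447 0 0;0.0054 0.0447 0 0;0.0054 0.0447 0 0;0.0054 0.0447 0 0;0 0 0 0;0 0 0 0;0 0 0 0;0 0 0 0'; python3 -c "
from h import *
t=shot('top'); s=shot('side')
for v in ([t],[s],[t,s]): print('rcoaster',fit(v,'red',526,-210,8,(40,44,45.5),(48.5,50)))"
```

```text
time_s: 20.0
eef_pos: [498.6, 297.4, 234.6]
ee_rot: [-0.001, 1.0, 0.0, 0.003]
force: [-1.1, -0.6, -0.4]
grip_width: 0.502
grip_force: 0.0
time_s: 21.25
eef_pos: [551.5, -135.4, 230.7]
ee_rot: [-0.0, 1.0, -0.0, -0.0]
force: [-0.0, 0.0, -0.3]
grip_width: 0.498
grip_force: 0.0
time_s: 22.25
eef_pos: [573.5, -312.0, 231.6]
ee_rot: [0.0, 1.0, 0.001, 0.0]
force: [0.5, -0.9, -0.8]
grip_width: 0.499
grip_force: 0.0
rcoaster (527.5, -209.0, 2.62)
rcoaster (525.0, -210.5, 2.09)
rcoaster (526.5, -209.5, 4.46)
```

```bash
python3 -m pendant '0 0 0.025 0;0 0 0.03 0;0 0 0.03 0;0 0 0.019 0;0 0 0 0; 0 0 0 0'; python3 -m pendant '0 0 0 0;0 0 0 0;0 0 0 0;0 0 0 0;0 0 0 0' 0 60; python3 -m pendant '0 0 -0.01 0;0 0 -0.02 0;0 0 -0.02 0;0 0 -0.02 0;0 0 0 0'
```

```text
time_s: 23.1
eef_pos: [573.7, -313.0, 128.5]
ee_rot: [0.001, 1.0, 0.0, 0.001]
force: [0.2, 0.0, 0.1]
grip_width: 0.497
grip_force: 0.0
time_s: 23.72
eef_pos: [573.5, -313.3, 128.2]
ee_rot: [0.001, 1.0, -0.0, 0.001]
force: [-0.6, -2.1, 6.3]
grip_width: 0.129
grip_force: 58.8
time_s: 24.35
eef_pos: [573.6, -312.9, 198.2]
ee_rot: [0.0, 1.0, 0.0, 0.001]
force: [-0.4, -0.8, -5.1]
grip_width: 0.136
grip_force: 58.8
```

```bash
python3 -m pendant '-0.0136 -0.022 0 0;-0.0136 -0.045 0 0;-0.0136 -0.045 0 0;-0.0136 -0.045 0 0;-0.0136 -0.045 0 0;-0.0136 -0.045 0 0;-0.0136 -0.045 0 0;-0.0136 -0.045 0 0;-0.0136 -0.045 0 0;-0.0136 -0.045 0 0'; python3 -m pendant '-0.0136 -0.045 0 0;-0.0136 -0.045 0 0;-0.0136 -0.045 0 0;-0.0136 -0.025 0 0;0 -0.02 0 0;0 0 0 0;0 0 0 0;0 0 0 0'; python3 -m pendant '0 0 0.02 0;0 0 0.02 0;0 0 0.018 0;0 0 0.012 0;0 0 0.002 0; 0 0 0 0;0 0 0 0'
```

```text
time_s: 25.6
eef_pos: [436.0, 115.6, 196.3]
ee_rot: [-0.0, 1.0, -0.0, -0.001]
force: [0.8, -0.3, -4.7]
grip_width: 0.135
grip_force: 58.8
time_s: 26.6
eef_pos: [382.9, 293.5, 197.0]
ee_rot: [0.0, 1.0, -0.0, -0.0]
force: [0.5, -0.0, -4.3]
grip_width: 0.134
grip_force: 58.9
time_s: 27.48
eef_pos: [383.2, 294.3, 125.9]
ee_rot: [-0.0, 1.0, 0.0, 0.001]
force: [0.4, -0.7, -5.4]
grip_width: 0.131
grip_force: 58.9
```

```bash
python3 -m pendant '0 0 0.001 0;0 0 0.001 0;0 0 0 0;0 0 0 0'; python3 -m pendant '0 0 0.001 0;0 0 0 0;0 0 0 0'
```

```text
time_s: 27.98
eef_pos: [383.1, 294.3, 124.1]
ee_rot: [-0.0, 1.0, 0.0, 0.001]
force: [-2.8, -0.2, 5.4]
grip_width: 0.133
grip_force: 59.9
time_s: 28.35
eef_pos: [383.4, 294.4, 124.1]
ee_rot: [-0.0, 1.0, 0.0, 0.001]
force: [-5.1, -2.6, 15.3]
grip_width: 0.133
grip_force: 61.1
```

```bash
python3 -m pendant '0 0 0 0;0 0 0 0;0 0 -0.01 0;0 0 -0.03 0;0 0 -0.035 0;0 0 -0.035 0;0 0 0 0' 0.5; python3 -c "
from h import *
t=shot('top','top3'); s=shot('side','side3')
for c,x,y in (('red',526,-209),('blue',572,-311),('yellow',579,-107)):
  for v in ([t],[s],[t,s]): print(c,fit(v,c,x,y,8,(40,44,45.5),(48.5,50)))
for r in (t,s):
  m=(mask(r,'orange',150)>.5).astype(np.uint8); n,l,st,ce=cv2.connectedComponentsWithStats(m)
  for i in range(1,n):
    if st[i,4]>300: print('cap',st[i],toplane(r,ce[i],44).round(1), toplane(r,ce[i],40).round(1))
for c,x,y in (('red',498,297),('blue',383,294),('yellow',616,301)): print(c,'rim',fit([t],c,x,y,99,(36.5,38),(41,43)),fit([s],c,x,y,99,(36.5,38),(41,43)))
a=t['im'][110:310,330:560]; b=s['im'][220:420,270:450]
cv2.imwrite('pics/crop3.png',np.hstack([cv2.resize(a,(420,365)),cv2.resize(b,(329,365))]))
"
```

```text
time_s: 29.22
eef_pos: [383.8, 294.6, 235.1]
ee_rot: [-0.001, 1.0, 0.0, 0.003]
force: [-0.5, -0.9, -0.9]
grip_width: 0.502
grip_force: 0.0
red (527.5, -209.0, 2.61)
red (525.5, -211.0, 2.53)
red (526.5, -210.0, 4.91)
blue (572.5, -310.0, 2.6)
blue (571.0, -312.0, 2.64)
blue (571.5, -311.0, 5.03)
yellow (579.0, -107.0, 2.56)
yellow (577.5, -108.0, 2.31)
yellow (578.5, -107.0, 4.76)
cap [420 184  33  32 820] [[ 606.  -204.4]] [[ 607.2 -205.5]]
cap [315 131  40  54 712] [[709.2 468.2]] [[711.4 476.9]]
cap [260 133  54  49 901] [[584.  515.8]] [[585.3 524.8]]
cap [218 137  46  38 747] [[446.5 518.4]] [[446.8 527.5]]
cap [    0   139   640   341 82048] [[ 443.3 -215.3]] [[ 443.6 -211.4]]
cap [ 438  161  202  147 3581] [[1090.4   21.7]] [[1095.3   27.3]]
cap [ 389  259   50  109 1026] [[ 685.8 -204.7]] [[ 687.8 -200.8]]
cap [352 312  34  27 750] [[ 604.2 -211.1]] [[ 605.7 -207.1]]
red rim (498.5, 298.0, 1.24) (496.0, 286.0, 0.46)
blue rim (384.0, 294.5, 1.15) (382.0, 283.5, 0.53)
yellow rim (616.5, 301.0, 1.13) (611.0, 289.0, 0.43)
```

View pics/crop3.png

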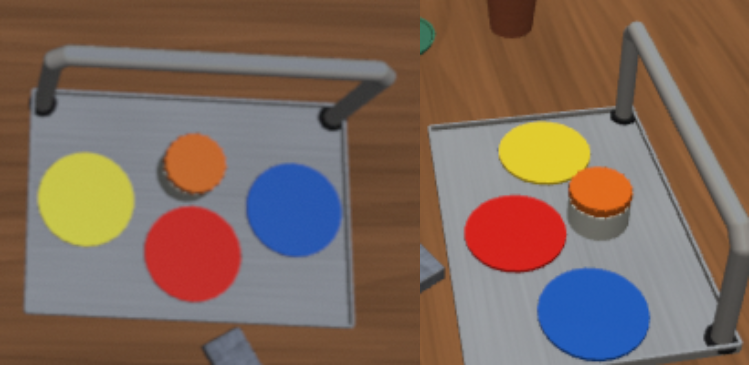

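View pics/side3.png

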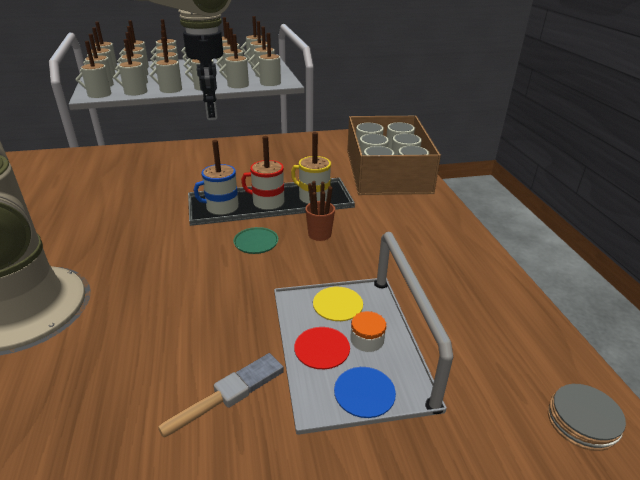

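All three mugs stand upright in the side tray at (220,190), (267,185) and (314,180) in the side view. The pot at (368,330) is clear. Next I'll take the pot.

```bash
python3 -m pendant '0.0185 0.0217 0 0;0.0185 0.0435 0 0;0.0185 0.0435 0 0;0.0185 0.0435 0 0;0.0185 0.0435 0 0;0.0185 0.0435 0 0;0.0185 0.0435 0 0;0.0185 0.0435 0 0;0.0185 0.0435 0 0;0.0185 0.0435 0 0' 1 40; python3 -m pendant '0.0185 0.0435 0 0;0.0185 0.0435 0 0;0 0 0 0;0 0 0.03 0;0 0 0.03 0;0 0 0.03 0;0 0 0.03 0;0 0 0 0;0 0 0 0;0 0 0 0'
```

```text
time_s: 30.58
eef_pos: [568.0, -120.4, 231.1]
ee_rot: [-0.0, 1.0, -0.0, -0.001]
force: [1.4, 0.5, 0.6]
grip_width: 1.0
grip_force: 0.0
time_s: 31.82
eef_pos: [605.4, -206.1, 113.7]
ee_rot: [0.001, 1.0, 0.0, 0.001]
force: [1.4, -0.5, -1.1]
grip_width: 1.0
grip_force: 0.0
```

```bash
python3 -m pendant '0 0 0.02 0;0 0 0.02 0;0 0 0.02 0;0 0 0.01 0;0 0 0 0;0 0 0 0'; python3 -c "
from h import *
s=shot('side'); t=shot('top')
cv2.imwrite('pics/crop4.png',np.hstack([cv2.resize(s['im'][180:420,250:470],(440,480)),cv2.resize(t['im'][110:310,380:530],(360,480))]))"
```

```text
time_s: 32.58
eef_pos: [605.4, -206.3, 43.4]
ee_rot: [0.0, 1.0, 0.0, 0.001]
force: [0.3, -0.5, -0.6]
grip_width: 0.998
grip_force: 0.0
```

View pics/crop4.png

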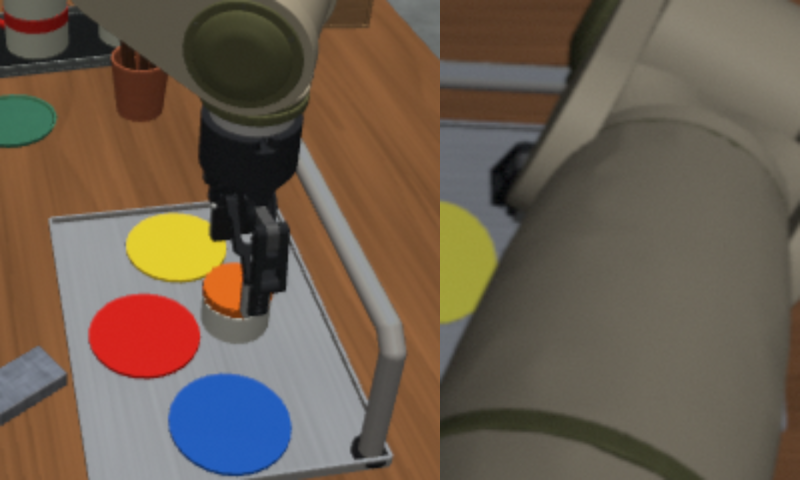

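The fingers straddle the pot at crop (240,290), and the gripper body clears the rail. I'll go down carefully.

```bash
python3 -m pendant '0 0 0.008 0;0 0 0.008 0;0 0 0 0;0 0 0 0'; python3 -m pendant '0 0 0.007 0;0 0 0.006 0;0 0 0.004 0;0 0 0 0;0 0 0 0'
```

```text
time_s: 33.17
eef_pos: [604.9, -206.1, 26.3]
ee_rot: [0.0, 1.0, 0.0, 0.0]
force: [0.0, 0.4, 0.7]
grip_width: 1.003
grip_force: 0.0
time_s: 33.8
eef_pos: [605.0, -206.1, 9.4]
ee_rot: [0.0, 1.0, 0.0, 0.0]
force: [0.2, 0.3, -0.2]
grip_width: 1.002
grip_force: 0.0
```

```bash
python3 -m pendant '0 0 0 0;0 0 0 0;0 0 0 0;0 0 0 0;0 0 0 0' 0 40; python3 -m pendant '0 0 -0.005 0;0 0 -0.01 0;0 0 -0.02 0;0 0 -0.02 0;0 0 -0.02 0;0 0 0 0;0 0 0 0'; python3 -c "
from h import *
s=shot('side'); cv2.imwrite('pics/crop5.png',cv2.resize(s['im'][180:420,250:470],(440,480)))"
```

```text
time_s: 34.42
eef_pos: [605.2, -206.2, 9.8]
ee_rot: [0.0, 1.0, -0.0, 0.0]
force: [-0.5, 0.8, 5.4]
grip_width: 0.664
grip_force: 43.1
time_s: 35.3
eef_pos: [604.6, -205.9, 84.0]
ee_rot: [-0.0, 1.0, 0.0, -0.0]
force: [-0.4, -0.1, -1.5]
grip_width: 0.663
grip_force: 42.8
```

View pics/crop5.png

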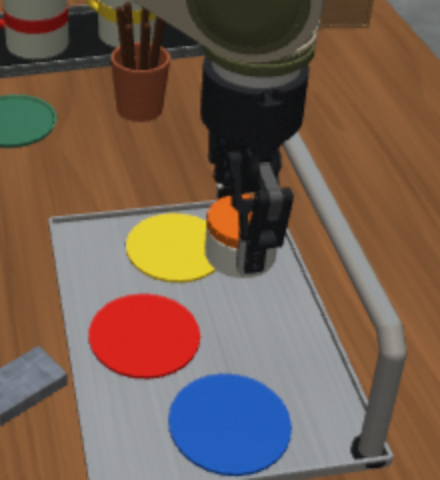

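```bash
python3 -m pendant '-0.0213 -0.02 0 0;-0.0173 -0.042 0 0;-0.0173 -0.042 0 0;-0.0173 -0.042 0 0;-0.0173 -0.042 0 0;-0.0173 -0.042 0 0;-0.0173 -0.042 0 0;-0.0173 -0.036 0 0;-0.0133 -0.03 0 0;0 0 0 0'; python3 -m pendant '0 0 0.02 0;0 0 0.02 0;0 0 0.015 0;0 0 0 0;0 0 0 0;0 0 0 0'; python3 -c "
from h import *
s=shot('side','side6')
m=(mask(s,'orange',150)>.5).astype(np.uint8); n,l,st,ce=cv2.connectedComponentsWithStats(m)
for i in range(1,n):
    if 150<st[i,4]<900: print(st[i],toplane(s,ce[i],60).round(1))"
```

```text
time_s: 36.6
eef_pos: [448.0, 133.4, 83.9]
ee_rot: [-0.0, 1.0, 0.001, -0.001]
force: [0.1, 0.1, -0.2]
grip_width: 0.667
grip_force: 42.9
time_s: 37.35
eef_pos: [449.6, 131.9, 29.9]
ee_rot: [-0.0, 1.0, 0.0, 0.001]
force: [-0.2, 0.3, -1.0]
grip_width: 0.667
grip_force: 43.0
[317 131  31  46 496] [[699.3 457.9]]
[269 133  44  44 776] [[587.8 478.3]]
[197 139  21  25 204] [[355.8 517.1]]
[218 141  12  23 159] [[399.5 490.6]]
[354 219  35  52 672] [[667.3  -2.8]]
[389 270  42  69 651] [[ 678. -192.]]
[417 339  22  24 195] [[ 674.3 -294.6]]
```

View pics/side6.png

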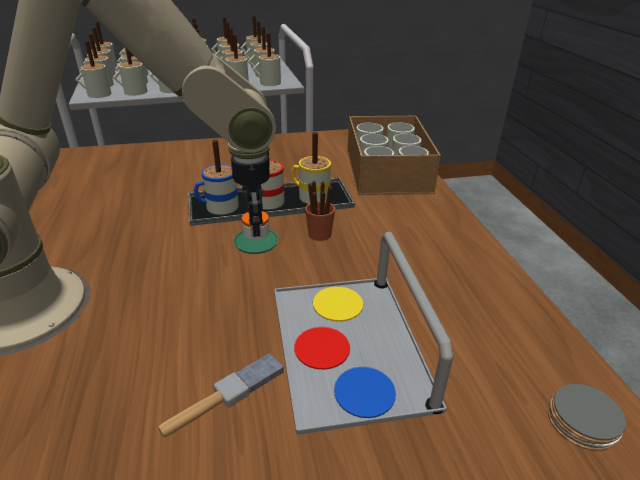

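```bash
python3 -m pendant '-0.001 0 0.01 0;0 0 0.007 0;0 0 0.003 0;0 0 0 0;0 0 0 0'; python3 -m pendant '0 0 0.001 0;0 0 0.0005 0;0 0 0 0;0 0 0 0'
```

```text
time_s: 38.02
eef_pos: [448.3, 132.0, 9.3]
ee_rot: [0.0, 1.0, 0.0, 0.0]
force: [-0.1, -0.5, -1.3]
grip_width: 0.665
grip_force: 43.0
time_s: 38.52
eef_pos: [448.3, 132.0, 8.7]
ee_rot: [0.0, 1.0, 0.0, 0.0]
force: [-4.2, -1.1, 13.2]
grip_width: 0.665
grip_force: 44.6
```

```bash
python3 -m pendant '0 0 0 0;0 0 0 0;0 0 0 0;0 0 -0.01 0;0 0 -0.03 0;0 0 -0.045 0;0 0 -0.045 0;0 0 -0.045 0;0 0 -0.045 0;0 0 0 0' 1; python3 -m pendant '-0.015 -0.03 0 0;-0.02 -0.045 0 0;-0.02 -0.045 0 0;-0.01 -0.0425 0 0;0 0 0 0;0 0 0 0' 0.5 60; python3 -c "
from h import *
t=shot('top','top7'); s=shot('side')
for r in (t,s):
  m=(mask(r,'orange',150)>.5).astype(np.uint8); n,l,st,ce=cv2.connectedComponentsWithStats(m)
  for i in range(1,n):
    p=toplane(r,ce[i],39)[0]
    if st[i,4]>100 and np.hypot(*(p-[450,132]))<40: print('cap',st[i],p.round(1))
for v in ([t],[s]): print('dish',fit(v,'green',450,132,7,(46,48),(52,54),s=60,v=30))
for c,x,y in (('red',498,297),('blue',384,294),('yellow',616,301)): print(c,'rim',fit([t],c,x,y,99,(36.5,38),(41,43)))
"
```

```text
time_s: 39.78
eef_pos: [449.3, 132.1, 231.3]
ee_rot: [-0.0, 1.0, 0.0, 0.003]
force: [0.9, -0.0, 0.2]
grip_width: 0.999
grip_force: 0.0
time_s: 40.52
eef_pos: [383.0, 294.0, 227.3]
ee_rot: [0.0, 1.0, 0.0, -0.0]
force: [-0.2, -0.3, -0.1]
grip_width: 0.499
grip_force: 0.0
cap [216 271  36  35 963] [450.9 133. ]
dish (450.5, 132.5, 1.57)
dish (448.5, 131.0, 1.09)
red rim (498.5, 298.0, 1.24)
blue rim (384.0, 294.5, 1.12)
yellow rim (616.5, 301.0, 1.13)
```

View pics/top7.png

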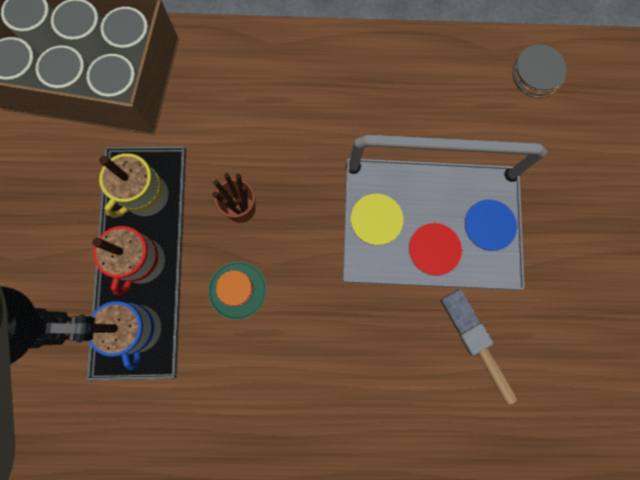

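The pot cap at (234,288) is centred in the dish at (238,290), allowing for its height. The mugs are still where I put them. Blue goes back first.

```bash
python3 -m pendant '0 0 0.025 0;0 0 0.03 0;0 0 0.03 0;0 0 0.0175 0;0 0 0 0; 0 0 0 0'; python3 -m pendant '0 0 0 0;0 0 0 0;0 0 0 0;0 0 0 0;0 0 0 0' 0 60; python3 -m pendant '0 0 -0.01 0;0 0 -0.02 0;0 0 -0.02 0;0 0 -0.02 0;0 0 0 0'
```

```text
time_s: 41.38
eef_pos: [383.8, 294.2, 126.1]
ee_rot: [-0.0, 1.0, -0.0, 0.001]
force: [-0.4, 0.8, -0.2]
grip_width: 0.502
grip_force: 0.0
time_s: 42.0
eef_pos: [383.5, 294.4, 126.0]
ee_rot: [-0.0, 1.0, 0.0, 0.001]
force: [-0.2, -1.8, 5.3]
grip_width: 0.135
grip_force: 58.4
time_s: 42.62
eef_pos: [383.5, 294.7, 196.3]
ee_rot: [-0.001, 1.0, 0.0, 0.001]
force: [-0.5, 0.0, -5.3]
grip_width: 0.131
grip_force: 58.6
```

```bash
python3 -m pendant '0.01345 0.0217 -0.02 0;0.01345 0.045 0 0;0.01345 0.045 0 0;0.01345 0.045 0 0;0.01345 0.045 0 0;0.01345 0.045 0 0;0.01345 0.045 0 0;0.01345 0.045 0 0;0.01345 0.045 0 0;0.01345 0.045 0 0'; python3 -m pendant '0.01345 0.045 0 0;0.01345 0.045 0 0;0.01345 0.045 0 0;0.01345 0.0245 0 0;0 0.02 0 0;0 0 0 0;0 0 0 0;0 0 0 0'; python3 -m pendant '0 0 0.02 0;0 0 0.02 0;0 0 0.02 0;0 0 0.018 0;0 0 0.004 0; 0 0 0 0;0 0 0 0'
```

```text
time_s: 43.88
eef_pos: [517.5, -133.5, 214.0]
ee_rot: [-0.001, 1.0, -0.0, -0.001]
force: [0.1, 0.4, -3.8]
grip_width: 0.135
grip_force: 59.0
time_s: 44.88
eef_pos: [571.5, -310.9, 215.6]
ee_rot: [-0.0, 1.0, 0.0, 0.0]
force: [-0.6, 0.2, -5.0]
grip_width: 0.134
grip_force: 59.1
time_s: 45.75
eef_pos: [571.8, -311.9, 134.2]
ee_rot: [0.001, 1.0, 0.0, 0.001]
force: [-0.1, 0.3, -4.1]
grip_width: 0.132
grip_force: 58.9
```

Checking the mug against the coaster just above touchdown.

```bash
python3 -m pendant '0 0 0.002 0;0 0 0.001 0;0 0 0 0;0 0 0 0'; python3 -c "
from h import *
t=shot('top'); s=shot('side')
print(fit([s],'blue',572,-311,104,(36.5,38),(41,43)),fit([s],'blue',572,-311,8,(42,44,45.5),(48.5,50)))"
```

```text
time_s: 46.25
eef_pos: [571.5, -311.8, 130.3]
ee_rot: [0.0, 1.0, 0.0, 0.0]
force: [0.6, -0.3, -4.4]
grip_width: 0.131
grip_force: 58.9
(570.0, -312.5, 0.83) (570.5, -312.0, 1.69)
```

```bash
python3 -m pendant '0 0 0.001 0;0 0 0.0005 0;0 0 0 0;0 0 0 0'; python3 -m pendant '0 0 0.0005 0;0 0 0 0;0 0 0 0'
```

```text
time_s: 46.85
eef_pos: [571.7, -312.0, 130.1]
ee_rot: [0.001, 1.0, 0.0, 0.001]
force: [-3.5, 0.7, 5.0]
grip_width: 0.132
grip_force: 60.1
time_s: 47.22
eef_pos: [571.8, -312.0, 130.1]
ee_rot: [0.001, 1.0, 0.0, 0.001]
force: [-3.3, 0.9, 8.2]
grip_width: 0.135
grip_force: 60.4
```

```bash
python3 -m pendant '0 0 0 0;0 0 0 0;0 0 -0.01 0;0 0 -0.03 0;0 0 -0.035 0;0 0 -0.03 0;0 0 0 0' 0.5; python3 -m pendant '-0.00525 -0.0246 0 0;-0.00525 -0.045 0 0;-0.00525 -0.045 0 0;-0.00525 -0.045 0 0;-0.00525 -0.045 0 0;-0.00525 -0.045 0 0;-0.00525 -0.045 0 0;-0.00525 -0.045 0 0;-0.00525 -0.045 0 0;-0.00525 -0.045 0 0'; python3 -m pendant '-0.00525 -0.045 0 0;-0.00525 -0.045 0 0;-0.00525 -0.045 0 0;-0.00525 -0.025 0 0;0 -0.02 0 0;0 0 0 0;0 0 0 0;0 0 0 0'; python3 -c "
from h import *
t=shot('top'); s=shot('side')
for v in ([t],[s]): print(fit(v,'blue',572,-311,103,(36.5,38),(41,43)),fit(v,'blue',572,-311,8,(42,44,45.5),(48.5,50)))"
```

```text
time_s: 48.1
eef_pos: [572.2, -312.2, 236.4]
ee_rot: [0.002, 1.0, 0.0, 0.002]
force: [0.2, 0.2, -0.2]
grip_width: 0.5
grip_force: 0.0
time_s: 49.35
eef_pos: [518.4, 119.3, 232.6]
ee_rot: [-0.0, 1.0, -0.0, -0.0]
force: [1.1, -0.2, -0.8]
grip_width: 0.501
grip_force: 0.0
time_s: 50.35
eef_pos: [498.3, 297.0, 233.3]
ee_rot: [0.0, 1.0, -0.001, -0.0]
force: [0.1, 0.2, 0.5]
grip_width: 0.5
grip_force: 0.0
(571.5, -310.5, 1.23) (572.5, -310.0, 1.63)
(571.0, -311.5, 0.87) (571.0, -312.0, 1.69)
```

Blue is centred to about 1 mm. Red is next.

```bash
python3 -m pendant '0 0 0.025 0;0 0 0.03 0;0 0 0.03 0;0 0 0.022 0;0 0 0 0; 0 0 0 0'; python3 -m pendant '0 0 0 0;0 0 0 0;0 0 0 0;0 0 0 0;0 0 0 0' 0 60; python3 -m pendant '0 0 -0.01 0;0 0 -0.02 0;0 0 -0.03 0;0 0 -0.03 0;0 0 0 0'
```

```text
time_s: 51.2
eef_pos: [498.5, 297.9, 127.4]
ee_rot: [-0.0, 1.0, -0.0, 0.001]
force: [-0.8, 0.3, 0.5]
grip_width: 0.502
grip_force: 0.0
time_s: 51.82
eef_pos: [498.4, 297.7, 127.2]
ee_rot: [-0.0, 1.0, 0.0, 0.001]
force: [-0.8, -2.7, 5.8]
grip_width: 0.135
grip_force: 58.6
time_s: 52.45
eef_pos: [498.5, 298.2, 218.0]
ee_rot: [-0.001, 1.0, 0.0, 0.002]
force: [0.2, -0.5, -4.4]
grip_width: 0.135
grip_force: 58.7
```

```bash
python3 -m pendant '-0.01 0.02 0 0;-0.01 0.045 0 0;-0.01 0.045 0 0;0 0.045 0 0;0 0.045 0 0;0 0.045 0 0;0 0.045 0 0;0.0081 0.045 0 0;0.01 0.045 0 0;0.01 0.045 0 0'; python3 -m pendant '0.01 0.045 0 0;0.01 0.0231 0 0;0.01 0.015 0 0;0 0 0 0;0 0 0 0;0 0 0 0'; python3 -m pendant '0 0 0.02 0;0 0 0.02 0;0 0 0.02 0;0 0 0.018 0;0 0 0.004 0; 0 0 0 0;0 0 0 0'
```

```text
time_s: 53.7
eef_pos: [495.6, -128.3, 214.6]
ee_rot: [-0.001, 1.0, -0.0, -0.001]
force: [1.1, 0.4, -4.9]
grip_width: 0.133
grip_force: 58.9
time_s: 54.45
eef_pos: [525.8, -209.5, 216.1]
ee_rot: [-0.0, 1.0, 0.0, -0.0]
force: [1.0, 0.2, -4.1]
grip_width: 0.129
grip_force: 58.9
time_s: 55.32
eef_pos: [526.4, -210.3, 135.2]
ee_rot: [0.0, 1.0, 0.0, 0.001]
force: [0.7, 0.3, -4.8]
grip_width: 0.131
grip_force: 58.8
```

```bash
python3 -m pendant '0 0 0.002 0;0 0 0.001 0;0 0 0 0;0 0 0 0'; python3 -c "
from h import *
s=shot('side')
print(fit([s],'red',526,-210,104.5,(36.5,38),(41,43)),fit([s],'red',526,-210,8,(42,44,45.5),(48.5,50)))";  python3 -m pendant '0 0 0.001 0;0 0 0.0005 0;0 0 0 0;0 0 0 0'
```

```text
time_s: 55.82
eef_pos: [526.1, -210.2, 131.3]
ee_rot: [0.0, 1.0, 0.0, 0.0]
force: [0.7, -0.9, -6.0]
grip_width: 0.137
grip_force: 58.8
(524.0, -211.0, 0.71) (524.5, -211.5, 1.2)
time_s: 56.38
eef_pos: [526.4, -210.5, 131.1]
ee_rot: [0.001, 1.0, -0.0, 0.001]
force: [-2.2, 1.1, 5.9]
grip_width: 0.13
grip_force: 60.2
```

```bash
python3 -m pendant '0 0 0.0005 0;0 0 0 0;0 0 0 0'; python3 -m pendant '0 0 0 0;0 0 0 0;0 0 -0.01 0;0 0 -0.03 0;0 0 -0.035 0;0 0 -0.03 0;0 0 0 0' 0.5; python3 -m pendant '0.00746 -0.0163 0 0;0.00746 -0.045 0 0;0.00746 -0.045 0 0;0.00746 -0.045 0 0;0.00746 -0.045 0 0;0.00746 -0.045 0 0;0.00746 -0.045 0 0;0.00746 -0.045 0 0;0.00746 -0.045 0 0;0.00746 -0.045 0 0'; python3 -m pendant '0.00746 -0.045 0 0;0.00746 -0.025 0 0;0 -0.02 0 0;0 0 0 0;0 0 0 0;0 0 0 0'; python3 -c "
from h import *
t=shot('top'); s=shot('side')
for v in ([t],[s]): print(fit(v,'red',526,-210,103,(36.5,38),(41,43)),fit(v,'red',526,-210,8,(42,44,45.5),(48.5,50)))"
```

```text
time_s: 56.75
eef_pos: [526.4, -210.6, 131.1]
ee_rot: [0.001, 1.0, 0.0, 0.001]
force: [-3.7, 0.9, 9.5]
grip_width: 0.134
grip_force: 60.5
time_s: 57.62
eef_pos: [526.9, -210.7, 237.1]
ee_rot: [0.001, 1.0, 0.0, 0.002]
force: [1.2, 0.6, -0.8]
grip_width: 0.499
grip_force: 0.0
time_s: 58.88
eef_pos: [600.0, 213.8, 233.1]
ee_rot: [0.0, 1.0, 0.0, -0.001]
force: [0.3, -0.2, 0.6]
grip_width: 0.5
grip_force: 0.0
time_s: 59.62
eef_pos: [615.6, 300.4, 234.3]
ee_rot: [0.0, 1.0, -0.0, -0.0]
force: [0.4, -0.3, -0.1]
grip_width: 0.5
grip_force: 0.0
(526.0, -209.5, 1.32) (527.5, -209.5, 1.58)
(524.5, -209.5, 0.74) (524.5, -211.5, 1.18)
```

```bash
python3 -m pendant '0 0 0.025 0;0 0 0.03 0;0 0 0.03 0;0 0 0.023 0;0 0 0 0; 0 0 0 0'; python3 -m pendant '0 0 0 0;0 0 0 0;0 0 0 0;0 0 0 0;0 0 0 0' 0 60; python3 -m pendant '0 0 -0.01 0;0 0 -0.02 0;0 0 -0.03 0;0 0 -0.03 0;0 0 0 0'
```

```text
time_s: 60.48
eef_pos: [616.1, 301.0, 127.7]
ee_rot: [-0.0, 1.0, -0.0, 0.001]
force: [-0.6, -0.2, 0.5]
grip_width: 0.501
grip_force: 0.0
time_s: 61.1
eef_pos: [616.0, 300.9, 127.3]
ee_rot: [0.0, 1.0, -0.0, 0.001]
force: [-0.7, -1.9, 6.0]
grip_width: 0.135
grip_force: 58.6
time_s: 61.72
eef_pos: [616.1, 301.5, 218.1]
ee_rot: [-0.001, 1.0, 0.0, 0.002]
force: [0.5, 0.6, -4.0]
grip_width: 0.133
grip_force: 58.6
```

```bash
python3 -m pendant '-0.026 0 0 0;-0.039 0 0 0;-0.039 0 0 0;-0.039 0 0 0;-0.013 0.005 0 0;0 0.025 0 0;0 0.045 0 0;0 0.045 0 0;0 0.045 0 0;0 0.045 0 0'; python3 -m pendant '0.024 0.042 0 0;0.024 0.042 0 0;0.024 0.042 0 0;0.024 0.042 0 0;0.0125 0.0202 0 0;0.01 0.01 0 0;0 0 0 0;0 0 0 0;0 0 0 0'; python3 -m pendant '0 0 0.02 0;0 0 0.02 0;0 0 0.02 0;0 0 0.018 0;0 0 0.004 0; 0 0 0 0;0 0 0 0'
```

```text
time_s: 62.98
eef_pos: [458.6, 89.8, 214.7]
ee_rot: [-0.0, 1.0, 0.0, -0.001]
force: [1.7, -0.5, -4.6]
grip_width: 0.134
grip_force: 58.8
time_s: 64.1
eef_pos: [577.7, -106.5, 216.1]
ee_rot: [-0.0, 1.0, 0.0, -0.0]
force: [-0.7, 0.4, -5.3]
grip_width: 0.136
grip_force: 59.0
time_s: 64.97
eef_pos: [578.5, -107.2, 135.2]
ee_rot: [0.0, 1.0, 0.0, 0.001]
force: [-0.3, -0.8, -4.2]
grip_width: 0.137
grip_force: 58.9
```

```bash
python3 -m pendant '0 0 0.002 0;0 0 0.002 0;0 0 0.0005 0;0 0 0 0;0 0 0 0'; python3 -m pendant '0 0 0.0005 0;0 0 0 0;0 0 0 0'
```

```text
time_s: 65.6
eef_pos: [578.5, -107.4, 131.3]
ee_rot: [0.0, 1.0, 0.0, 0.001]
force: [-3.5, 0.5, 5.8]
grip_width: 0.136
grip_force: 60.3
time_s: 65.97
eef_pos: [578.6, -107.4, 131.3]
ee_rot: [0.001, 1.0, 0.0, 0.001]
force: [-5.0, 0.6, 9.6]
grip_width: 0.134
grip_force: 60.5
```

Release, rise, and back off clear for the final check.

```bash
python3 -m pendant '0 0 0 0;0 0 0 0;0 0 -0.01 0;0 0 -0.03 0;0 0 -0.035 0;0 0 -0.035 0;0 0 0 0' 0.5; python3 -m pendant '-0.03 -0.02 0 0;-0.04 -0.02 0 0;-0.04 -0.02 0 0;-0.04 -0.02 0 0;-0.03 -0.02 0 0;0 0 0 0;0 0 0 0;0 0 0 0;0 0 0 0'; python3 -c "
from h import *
t=shot('top'); s=shot('side')
for c,x,y in (('red',526,-210),('blue',572,-311),('yellow',579,-107)):
  for v in ([t],[s]): print(c,fit(v,c,x,y,103,(36.5,38),(41,43)),fit(v,c,x,y,8,(42,44,45.5),(48.5,50)))
cv2.imwrite('pics/end.png',np.hstack([cv2.resize(t['im'][90:410,200:560],(400,356)),cv2.resize(s['im'][140:460,180:540],(400,356))]))"
```

```text
time_s: 66.85
eef_pos: [579.1, -107.4, 242.7]
ee_rot: [0.001, 1.0, 0.0, 0.003]
force: [0.1, 1.7, -0.5]
grip_width: 0.497
grip_force: 0.0
time_s: 67.97
eef_pos: [398.4, -7.4, 239.1]
ee_rot: [-0.0, 1.0, -0.0, -0.0]
force: [-0.9, -0.1, 0.1]
grip_width: 0.499
grip_force: 0.0
red (526.0, -209.5, 1.32) (527.5, -209.5, 1.19)
red (525.0, -209.5, 0.75) (524.5, -211.5, 1.19)
blue (571.5, -310.5, 1.24) (572.5, -310.5, 1.15)
blue (570.5, -311.5, 0.87) (571.0, -312.0, 1.7)
yellow (578.0, -106.5, 1.37) (579.5, -107.0, 1.58)
yellow (577.0, -105.5, 0.46) (578.0, -109.0, 0.78)
```

View pics/end.png

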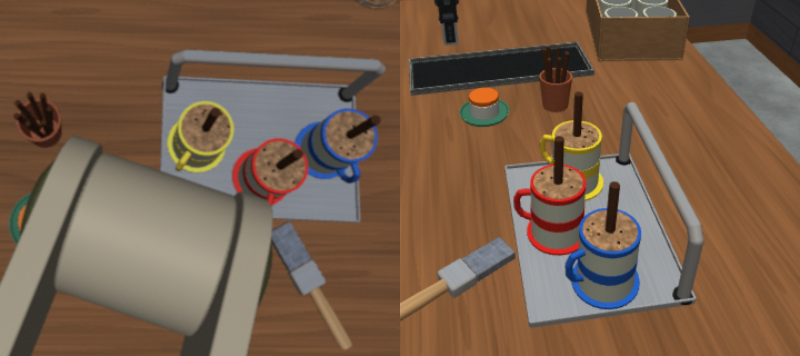

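All three mugs stand upright in the middle of their own coasters. The pot is in the dish at (485,105) in the right-hand crop, the jar hasn't moved, and the gripper is clear.

```bash
python3 -c "
from rig import ctrl
print(ctrl.finish_job())"
```

```text
the job is handed in; nothing more can be done
None
```

The job is handed in after about 68 s of the 144 s allowed: the glue pot stands in the middle of the green drip dish, each mug is upright within about 2 mm of the centre of its own coaster, and the twig jar was not touched.

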